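Pull the snug cap off a touch-up tin with the cap puller

ROBOT

A 6-joint arm with a two-finger parallel gripper is mounted at the origin on a cart in front of the work surface, level with it; the furniture and walls round the work are solid. World frame = base frame: x ahead of the robot, y to its left, z up, the work surface at z = 0. Lengths are in m, angles in rad, forces in N, time in s.
With the tool pointing down it reaches from about 0.3 to 0.95 m from the base axis. Payload 3.1 kg.
Tool frame: the origin (TCP) lies on the centre line of the jaws, within the pads' length; the fingertips stand 17 mm ahead of it and the grasp point (between the pads) lies 2 mm behind it; z points along the fingers, x is the direction in which the jaws open and shut, and the axes are right-handed (so a half turn about z gives the same grasp; the last joint's range is limited). The gripper opens to 85 mm and grips with 20 to 120 N. Pads are 22 mm wide; open, the fingers measure 114 mm over their backs; the gripper's body (76 mm by 85 mm) begins 54 mm behind the grasp point. The pads swing forward as they close: fully open they stand 13 mm farther back than shut.
Start: joints at [1.092, 0.308, 1.634, -0, 1.2, -0.07], TCP at [0.248, 0.573, 0.248] pointing down, gripper open.
Joint ranges: [-3.06, 3.06], [-0.79, 1.96], [0.05, 2.63], [-1.19, 4.34], [0.05, 2.64], [-2.94, 2.94]. Speed limits (rad/s): [2.79, 2.79, 3.14, 3.14, 3.14, 3.14].

INTERFACE

Orientations are given as [roll, pitch, yaw] about the fixed x, y, z axes, in that order (R = Rz(yaw) Ry(pitch) Rx(roll)).
In Python, from plant import env gives the robot as it stands. The module is installed in compiled form; this text tells all that it offers.
- The arm moves only by the shell command python3 -m creep 'ROWS' [OPENING]. ROWS is JSON, a list that holds one entry, the list of rows, each a list of 4 numbers: the shift along the tool's x, y, z in units of 40 mm (1.0 is 40 mm), then the turn about the tool's z in rad. A call has 1 to 20 rows; each row shifts and turns the commanded pose from where the row before left it, along the tool's axes as they then stand; what a row does not reach is not made up. A row lasts 1/12 s, in which the tool goes at most 41.7 mm and 7.16 degrees, less where a joint would pass 70% of its speed; a pose out of reach is approached as far as the arm can. A call is refused whole if a number of a shift passes 1 or a number of a turn 0.125, either way. A call with a gripper value outside its range is refused whole. OPENING is the finger opening in mm, from 0 to 85.4, set as the call begins (- or left out, the last holds). The fingers move at their own pace and stop on an object; the grip force is fixed at half the most. Time passes only in rows, so rows that do not move let the fingers close. It gives the time, the measured TCP pose, the force and the opening at its end, in the units of the state.
- env.state(): the state, without advancing time (a new reading comes with each control period).
- env.capture(name): name is "scene" or "top" or "wrist"; returns the picture (400x640x3 uint8, red, green, blue); there is no depth.
- env.calibration(name): a dict with "camera_matrix" (3x3 intrinsics, pixels), "k1" (the pictures are not rectified: a ray, as slopes to the right and down, at radius r is drawn at 1 + k1 r^2 times it, then the intrinsics apply), "camera_from_world" (4x4, takes a point from world to camera coordinates). Camera axes: x right, y down, z forward; pixel columns grow to the right and rows downward; lengths in m; the calibration is good to about 2 mm. A picture is of the moment at which its call begins: read the wrist's pose just before it. calibration takes no time and is no camera call; for the wrist camera it gives the pose at the moment of the call.
- env.sign_off(): hands the job in, once; it reports no verdict.
The state is a dict: "clock": time; "q": joint angles; "qvel": joint speeds; "joint_torque": joint torques, N m; "tcp_pos": TCP position; "eef_rot": TCP orientation; "contact_force": force on the tool from outside, world axes, zero at the start; "moment": the same for the moment, N m; "grip_width": finger opening in m.
Only numpy, scipy, OpenCV 4.12 (cv2) and the standard library are available. Lean on these libraries where they do the work, as an engineer would, in place of code of your own. Each camera call takes 0.05 s, during which the arm holds its last target. There are 200 camera calls.

TASK

Take the cap puller out of the tray by its black handle, slide its fork under the flange of the snug yellow cap until the brass stop in its throat bears lightly on the neck of the tin (a push of about 6 N, neither under 3 nor over 10), and then pull straight up until the cap pops off. Set the puller down upright in the tray with the cap still lying on its fork, and let go. Do not touch the cap with the gripper, never press on the tin or neck with more than 20 N, and leave the other things where they are.

Things in the scene. Friction and masses are not known exactly. Their poses are not given: they have to be found in the camera images.
- tin_station: Small paint tin, 66 mm across, held fast in a dark steel clamp plate (96 x 96 x 10 mm) fixed to the surface; it cannot move or lift. Origin: centre of the plate's underside; z up = common axis of tin, neck and cap. Flat steel lid, 65 mm across, top 84 mm above the origin. Clamp jaws and screws at +y and -y, up to 63 mm out and 40 mm high.
- neck_foot (a point): On the axis of tin and neck, level with the top of the tin's lid. The round neck (22 mm across, 31 mm high) rises here; the cap covers it from 13 mm up, below that it is bare all round. The fork passes through this 13 mm gap between lid and cap flange, from any side. Neck and lid are rigid: the push grows by 5 N or more per mm, so seat the fork by feel.
- cap_center (a point): Centre, half-way up, of the yellow cap (loose, 30 g): 22 mm high, body 34 mm across, flange at its bottom 44 mm across, 4 mm thick. On the neck, the flange's underside is 13 mm above the lid. Spring balls in the neck hold it; a straight upward pull of roughly 8 to 20 N pops it off within about 4 mm; it must rise 18 mm to clear the neck.
- puller_handle (a point): Centre of the black handle of the loose cap puller (160 g), which stands upright on its fork in the tray at first. Handle 26 mm along the puller's x, 20 mm along y (grip across y), 50 mm high. Below it a blue arch (26 mm wide, 25 to 33 mm below this point) leads back to a blue web at x = -31 to -39 mm, down to the fork. x points to the fork's open end, z up.
- fork_center (a point): Middle of the puller's fork, 66 mm straight below puller_handle, on the upper face of the 5 mm thick steel tines (underside 71 mm below puller_handle); same axes. Fork 52 mm wide, tines reach x = +28 mm. Lips 2.8 mm high on the tine tips (x = 23 to 28 mm) and outer edges: the cap's flange nests between them once the fork is lifted. Height with lips 7.8 mm.
- fork_throat (a point): Middle of the steel edge that closes the fork's slot (26 mm wide, open to +x), 17 mm behind fork_center; same axes. From it sticks out a brass stop, 24 mm wide, clamped by a screw: its flat face is 1 to 11 mm ahead of this edge, set differently each time and not measured. Seated against the 22 mm neck, the neck's axis lies 12 to 22 mm ahead of this point, so feel for the contact.
- tray: Grey open tray, fixed, 140 (x) x 120 (y) x 16 mm high, walls and floor 4 mm thick. Origin: centre of its underside, on the surface; z up. To the right of the tin stands a fixed, tall screen on a pole (x 0.38 to 0.72, y below -0.2, up to 0.45 m high): swing round it from the start pose.
- orange_cup: Bystander: small paint cup with orange lid and black collar, 73 mm across, 120 mm high, standing behind the tin. Origin at the centre of its underside.
- blue_tape: Bystander: roll of dark blue tape lying flat, 84 mm across, 18 mm high. Origin at the centre of its underside.
- air_cap: Bystander: brass air cap of a spray gun, 31 mm across, 24 mm high, standing between the robot and the work. Origin at the centre of its underside.
- marker: Bystander: white marker pen with blue cap, lying, 128 mm long, 18 mm thick. Origin at the middle of its underside.
Things that resemble listed ones, but are neither listed nor needed, are in the scene too. What is shaped like the part that bears cap_center but pink or turquoise is not meant.

How it is judged:
On the way, in this order (a step that is already met when the one before it is completed fails the run):
1. the fork is home under the cap: its brass stop bears on the neck with more than 3 N, fork middle within 9 mm of the neck's axis and between lid and flange, the cap still on (contact force between puller and tin_station above 3 N and horizontal distance between fork_center and neck_foot below 0.009 m and z of fork_center in the frame of neck_foot between 0.002 and 0.0155 m and z of cap_center in the frame of neck_foot below 0.028 m), for 0.2 s.
2. the cap is off the neck, lifted by the puller: its centre more than 50 mm above the lid, lying on the fork, centre within 19 mm of the middle of the fork (z of cap_center in the frame of neck_foot above 0.05 m and distance between cap_center and fork_center below 0.019 m and contact force between puller and cap above 0.05 N), for 0.2 s.
At the end, for the whole second after the job is handed in: The puller stands upright (within 0.1 rad) on the tray floor, inside the walls, its fork's middle no more than 13 mm above the tray's underside; the cap lies upright (within 0.2 rad) on the fork, its centre within 19 mm of the fork's middle; both are at rest and the gripper has let go (x of fork_center in the frame of tray between -0.065 and 0.065 m and y of fork_center in the frame of tray between -0.055 and 0.055 m and z of fork_center in the frame of tray below 0.013 m and angle between puller_handle's own z axis and vertical below 0.1 rad and distance between cap_center and fork_center below 0.019 m and angle between cap_center's own z axis and vertical below 0.2 rad and linear speed of each of puller, cap below 0.02 m/s and contact force between the fingers and puller below 0.05 N); the robot touches nothing.
It fails at once if the puller presses on the tin or its neck with more than 20 N (contact force between puller and tin_station above 20 N).
It fails at once if the puller presses on the tin or its neck with more than 10 N while the cap still sits on the neck (contact force between puller and tin_station above 10 N and z of cap_center in the frame of neck_foot below 0.026 m).
It fails at once if the gripper touches the cap (contact force between the fingers and cap above 0.5 N).
It fails at once if the cap is tipped by more than 0.35 rad (not pulled straight or not carried level) (angle between cap_center's own z axis and vertical above 0.35 rad).
It fails at once if a bystander (orange cup, blue tape, air cap or marker) is moved by more than 15 mm (distance of any of orange_cup, blue_tape, air_cap, marker from where it was at the start of the episode above 0.015 m).
It also fails if it takes over 64 s, if anything falls off the work surface, if the arm or the gripper's body presses on something with over 40 N, if the wrist force passes 120 N, or if a joint passes its speed limit or range.

## Working session

There is one attempt and no reset: what is moved stays moved. The work goes in short steps, Python scripts to look and compute and a shell command to move; the robot and the scene stay as the last step left them, time stands still between calls to the robot, and variables do not carry over. Pictures are saved under pics/ and viewed, about 8 in all and at most 12, crops included, and the job is handed in when it is done.

```bash
mkdir -p pics; cat > h.py <<'E'
import numpy as np, cv2
from plant import env
def snap(n,f):
    im=env.capture(n); cv2.imwrite('pics/'+f,im[:,:,::-1]); return im
def ray(c,u,v):
    K=np.array(c["camera_matrix"]);k=c["k1"];T=np.array(c["camera_from_world"])
    d=np.array([(u-K[0,2])/K[0,0],(v-K[1,2])/K[1,1]]);s=d.copy()
    for _ in range(20): s=d/(1+k*(s@s))
    R=T[:3,:3];return -R.T@T[:3,3],R.T@np.array([s[0],s[1],1])
def onz(c,u,v,z):
    o,d=ray(c,u,v);return o+d*(z-o[2])/d[2]
def proj(c,p):
    K=np.array(c["camera_matrix"]);T=np.array(c["camera_from_world"])
    q=T[:3,:3]@np.array(p)+T[:3,3];s=q[:2]/q[2];s=s*(1+c["k1"]*(s@s));return s[0]*K[0,0]+K[0,2],s[1]*K[1,1]+K[1,2]
E
python3 - <<'E'
from h import *
s=env.state();print({k:np.round(v,3).tolist() for k,v in s.items()})
for n in("scene","top"):
    c=env.calibration(n);print(n,np.round(c["camera_matrix"],1).tolist(),c["k1"],np.round(c["camera_from_world"],3).tolist());snap(n,n+"0.png")
E
```

```text
{'clock': 0.0, 'q': [1.092, 0.309, 1.635, 0.0, 1.2, -0.07], 'qvel': [0.0, -0.0, 0.001, 0.001, 0.001, -0.0], 'joint_torque': [-0.0, -41.525, -27.667, -0.0, 0.01, 0.0], 'tcp_pos': [0.248, 0.573, 0.247], 'eef_rot': [-3.141, 0.002, 1.162], 'contact_force': [0.091, -0.828, 0.403], 'moment': [0.043, -0.02, -0.035], 'grip_width': 0.085}
scene [[466.6, 0.0, 318.5], [0.0, 466.6, 198.7], [0.0, 0.0, 1.0]] -0.05602855259517073 [[0.739, -0.673, 0.018, -0.336], [-0.312, -0.367, -0.876, 0.286], [0.597, 0.642, -0.481, 0.562], [0.0, 0.0, 0.0, 1.0]]
top [[453.5, 0.0, 309.3], [0.0, 453.5, 204.3], [0.0, 0.0, 1.0]] -0.13105042099197864 [[-0.009, -1.0, 0.013, 0.12], [-0.993, 0.007, -0.115, 0.544], [0.115, -0.014, -0.993, 1.011], [0.0, 0.0, 0.0, 1.0]]
```

View pics/scene0.png

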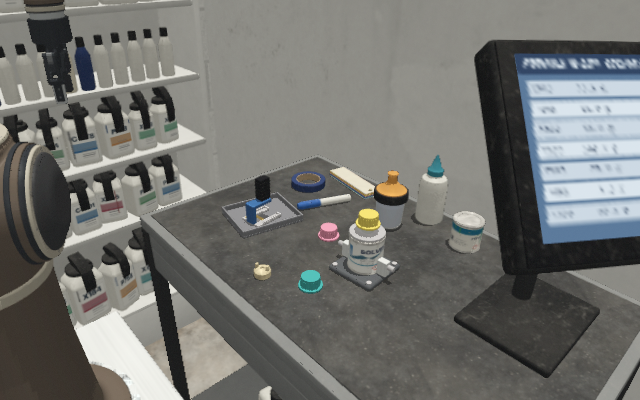

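View pics/top0.png

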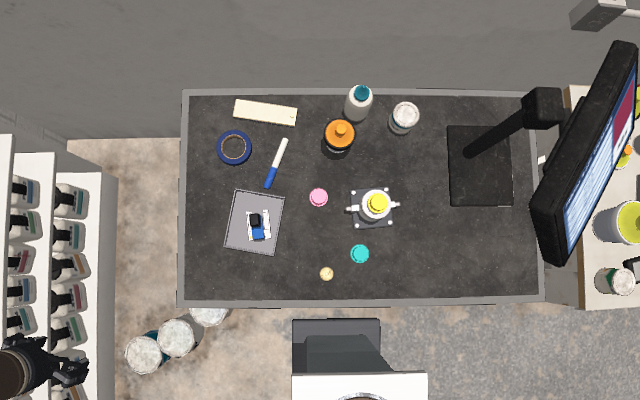

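The yellow cap is on the tin at top (377,202) and scene (368,219). Lookalikes are the pink cap at top (318,197) and the turquoise cap at (360,254). The puller is in the tray at top (258,222), with its black handle near (255,219). I'm choosing the yellow cap and the puller, and will check both in one close crop.

```bash
python3 - <<'E'
from h import *
t=cv2.imread('pics/top0.png');s=cv2.imread('pics/scene0.png')
z=lambda a,k:cv2.resize(a,(400,300),interpolation=cv2.INTER_CUBIC)
o=np.vstack([np.hstack([z(t[182:260,206:310],4),z(t[170:245,330:430],4)]),np.hstack([z(s[165:240,215:315],4),z(s[200:290,320:440],4)])])
cv2.imwrite('pics/crop0.png',o)
c=env.calibration('top');c2=env.calibration('scene')
hsv=cv2.cvtColor(t,cv2.COLOR_BGR2HSV)
def big(h,lo,hi,box):
    m=np.zeros(h.shape[:2],np.uint8);x0,y0,x1,y1=box;m[y0:y1,x0:x1]=cv2.inRange(h,lo,hi)[y0:y1,x0:x1]
    n,l,st,ce=cv2.connectedComponentsWithStats(m);i=1+st[1:,4].argmax();return ce[i],st[i],(l==i).astype(np.uint8)
ce,st,_=big(hsv,(22,120,100),(35,255,255),(350,180,400,225));print('yellow top',ce,st,onz(c,*ce,.115))
hs=cv2.cvtColor(s,cv2.COLOR_BGR2HSV)
ce2,st2,_=big(hs,(22,120,100),(35,255,255),(340,200,400,240));print('yellow scene',ce2,st2)
def tri(a,b):
    (o1,d1),(o2,d2)=a,b
    A=np.stack([d1,-d2],1);k=np.linalg.lstsq(A,o2-o1,rcond=None)[0];p,q=o1+k[0]*d1,o2+k[1]*d2;return (p+q)/2,np.linalg.norm(p-q)
print('cap tri',tri(ray(c,*ce),ray(c2,*ce2)))
for n,u,v,zz in(('tape',234,147,.009),('cup',340,137,.1),('aircap',327,274,.012),('marker',276,163,.01),('pink',318,197,.01),('turq',360,254,.01),('bluemk end',268,186,.01)): print(n,onz(c,u,v,zz)[:2].round(3))
for p in[(234,190),(285,197),(275,256),(224,247)]: print('tray',onz(c,*p,.016)[:2].round(3))
E
```

```text
yellow top [377.11764706 202.80065359] [368 193  20  20 306] [ 0.53748273 -0.02703682  0.115     ]
yellow scene [367.93706294 219.7039627 ] [356 209  25  22 429]
cap tri (array([ 0.53991226, -0.0299287 ,  0.10403358]), np.float64(0.0030690268513665123))
tape [0.687 0.294]
cup [0.685 0.048]
aircap [0.385 0.076]
marker [0.647 0.194]
pink [0.565 0.095]
turq [ 0.43  -0.001]
bluemk end [0.592 0.212]
tray [0.582 0.292]
tray [0.564 0.172]
tray [0.427 0.196]
tray [0.449 0.314]
```

View pics/crop0.png

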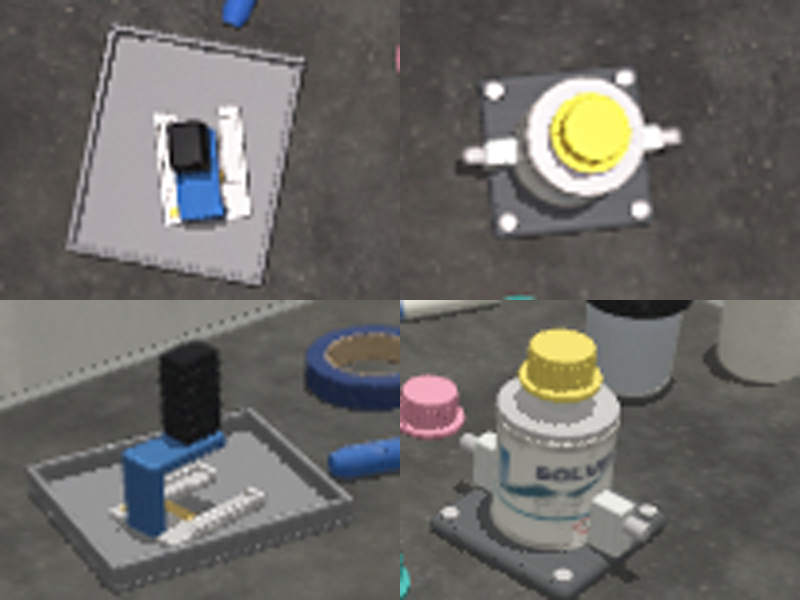

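The crop confirms both choices. The black-handled puller stands in the tray with its fork open to about +x world (away from the robot, roughly 7° left). The yellow cap sits on the tin neck. I'll compute the handle pose and turn the tool to match.

```bash
cat >> h.py <<'E'
def tool(dw):
    s=env.state();r,p,y=s["eef_rot"]
    from scipy.spatial.transform import Rotation as R
    return (R.from_euler('xyz',[r,p,y]).as_matrix().T@np.array(dw)/.04).round(3)
E
python3 - <<'E'
from h import *
c=env.calibration('top')
f=lambda x,y:(206+x*.26,182+y*.26)
print('handle top',onz(c,*f(190,138),.1))
a=[onz(c,*f(*p),.0118)[:2] for p in((175,222),(157,115),(247,215),(231,107))]
print(np.round(a,3),[np.degrees(np.arctan2(*(a[i+1]-a[i])[::-1])) for i in(0,2)])
E
python3 -m creep '[[[0,0,0,-0.125],[0,0,0,-0.125],[0,0,0,-0.125],[0,0,0,-0.125],[0,0,0,-0.03],[0,0,0,0]]]' 85
```

```text
handle top [0.50861232 0.23217032 0.1       ]
[[0.465 0.25 ]
 [0.53  0.262]
 [0.469 0.207]
 [0.535 0.217]] [np.float64(9.835116583055346), np.float64(8.460871450214942)]
clock: 0.6
tcp_pos: [0.2482, 0.5731, 0.2476]
eef_rot: [-3.141, 0.001, 1.692]
contact_force: [-0.7, 0.5, -0.1]
grip_width: 0.085
```

```bash
python3 -m creep '[[[-0.66,0.38,0,0],[-0.66,0.38,0,0],[-0.66,0.38,0,0],[-0.66,0.38,0,0],[-0.66,0.38,0,0],[-0.66,0.38,0,0],[-0.66,0.38,0,0],[-0.66,0.38,0,0],[-0.66,0.38,0,0],[-0.66,0.38,0,0],[-0.66,0.38,0,0],[-0.66,0.38,0,0],[-0.66,0.38,0,0],[-0.66,0.38,0,0],[0,0,0,0],[0,0,0,0]]]'
python3 - <<'E'
from h import *
c=env.calibration('wrist');T=np.array(c["camera_from_world"]);print(c["camera_matrix"],c["k1"],-T[:3,:3].T@T[:3,3],T[:3,:3].round(2))
print(proj(c,(.509,.232,.1)),proj(c,(.505,.235,.01)))
snap('wrist','w1.png')
E
```

```text
clock: 1.93
tcp_pos: [0.505, 0.231, 0.2479]
eef_rot: [-3.141, -0.0, 1.688]
contact_force: [0.6, -0.0, -0.7]
grip_width: 0.0849
[[282.15732903   0.         317.94132228]
 [  0.         282.15732903 196.28275305]
 [  0.           0.           1.        ]] -0.0034407845249851167 [0.42933556 0.22176407 0.37243118] [[-0.12  0.99 -0.  ]
 [ 0.95  0.11  0.3 ]
 [ 0.3   0.04 -0.95]]
(np.float64(318.7567655371003), np.float64(191.5714556313529)) (np.float64(321.24116033251954), np.float64(169.44469266086753))
```

View pics/w1.png

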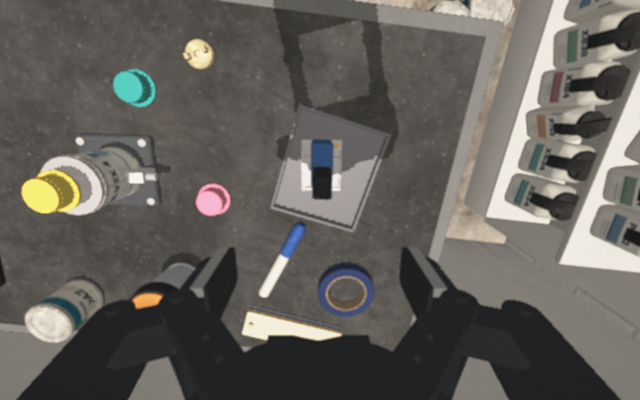

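Wrist view: the handle is at (321,183) and the blue arch at (322,153), in the tray, aligned with the jaws to within a few degrees. I'll measure these with masks.

```bash
python3 - <<'E'
from h import *
c=env.calibration('wrist');t=cv2.imread('pics/w1.png')
x0,y0,x1,y1=290,125,360,215
b=t[y0:y1,x0:x1].astype(int);hsv=cv2.cvtColor(t[y0:y1,x0:x1],cv2.COLOR_BGR2HSV)
blue=cv2.inRange(hsv,(100,120,40),(125,255,255));blk=(b.max(2)<45).astype(np.uint8)*255;wh=(b.min(2)>140).astype(np.uint8)*255
for n,m,z in(('blue',blue,.05),('black',blk,.1),('white',wh,.0118)):
    k,l,st,ce=cv2.connectedComponentsWithStats(m)
    for i in range(1,k):
        if st[i,4]<60: continue
        p=np.argwhere(l==i)[:,::-1].astype(np.float32)+[x0,y0]
        print(n,st[i],ce[i]+[x0,y0])
        print('  box',np.array([onz(c,*q,z)[:2] for q in cv2.boxPoints(cv2.minAreaRect(p.astype(np.float32)))]).round(4).tolist())
o=cv2.resize(t[y0:y1,x0:x1],None,fx=6,fy=6,interpolation=cv2.INTER_CUBIC);cv2.imwrite('pics/w1c.png',o)
E
```

```text
blue [ 22  16  20  27 509] [321.52062868 153.7740668 ]
  box [[0.4647, 0.2201], [0.4621, 0.2414], [0.4916, 0.2454], [0.4943, 0.2235]]
black [ 23  43  18  30 490] [321.61836735 182.25918367]
  box [[0.485, 0.2244], [0.4829, 0.241], [0.5125, 0.2449], [0.5146, 0.2279]]
white [   0   34   70   56 2601] [324.65128797 190.35640138]
  box [[0.5704, 0.2012], [0.4951, 0.1943], [0.4844, 0.2824], [0.559, 0.2948]]
```

View pics/w1c.png

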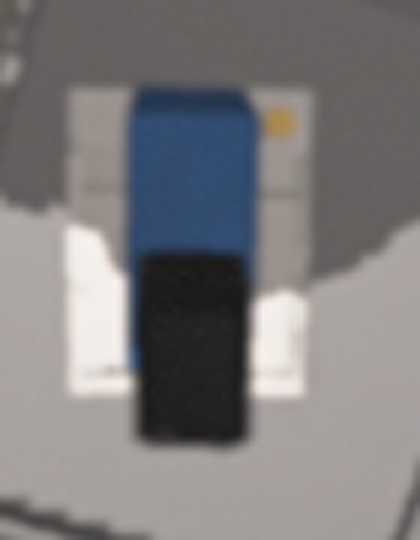

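```bash
python3 - <<'E'
from h import *
c=env.calibration('wrist')
f=lambda x,y:(290+x/6,125+y/6)
for n,p,z in(('handle top',(193,372),.1),('htop near L',(140,305),.1),('htop near R',(247,305),.1),('htop far L',(137,440),.1),('htop far R',(250,440),.1),('tipL',(68,395),.0118),('tipR',(303,393),.0118),('backL',(68,88),.009),('backR',(315,90),.009),('archbackL',(132,110),.05),('archbackR',(258,110),.05)): print(n,onz(c,*f(*p),z)[:2].round(4))
print(tool((-.003,.0,0)))
E
```

```text
handle top [0.503  0.2358]
htop near L [0.4927 0.2257]
htop near R [0.4906 0.2432]
htop far L [0.516  0.2279]
htop far R [0.5137 0.2468]
tipL [0.5357 0.2132]
tipR [0.529  0.2649]
backL [0.4692 0.2061]
backR [0.4633 0.2581]
archbackL [0.4673 0.2204]
archbackR [0.4644 0.244 ]
[ 0.009 -0.074  0.   ]
```

```bash
python3 -m creep '[[[0.12,-0.01,0.5,-0.013],[0,0,0.7,0],[0,0,0.7,0],[0,0,0.7,0],[0,0,0.6,0],[0,0,0.5,0],[0,0,0.35,0],[0,0,0.22,0],[0,0,0,0],[0,0,0,0]]]' 85
python3 -m creep '[[[0,0,0,0],[0,0,0,0],[0,0,0,0],[0,0,0,0],[0,0,0,0],[0,0,0,0],[0,0,0,0],[0,0,0,0],[0,0,0,0],[0,0,0,0],[0,0,0,0],[0,0,0,0]]]' 0
```

```text
clock: 2.82
tcp_pos: [0.5029, 0.2378, 0.0774]
eef_rot: [-3.141, -0.0, 1.706]
contact_force: [-0.9, -0.0, 0.2]
grip_width: 0.0852
clock: 3.82
tcp_pos: [0.5039, 0.237, 0.078]
eef_rot: [3.141, 0.0, 1.705]
contact_force: [-0.1, -1.5, 5.3]
grip_width: 0.0193
```

```bash
python3 -m creep '[[[0,0,-0.1,0],[0,0,-0.3,0],[0,0,-0.5,0],[0,0,-0.5,0],[0,0,-0.5,0],[0,0,-0.6,0],[0,0,-0.6,0],[0,0,-0.5,0],[0,0,-0.5,0],[0,0,-0.3,0],[0,0,-0.1,0.067],[0,0,0,0.067],[0,0,0,0],[0,0,0,0]]]' 0
python3 -m creep '[[[-0.2,0.07,0,0],[-0.4,0.16,0,0],[-0.5,0.2,0,0],[-0.5,0.2,0,0],[-0.5,0.2,0,0],[-0.5,0.2,0,0],[-0.5,0.2,0,0],[-0.5,0.2,0,0],[-0.5,0.2,0,0],[-0.5,0.2,0,0],[-0.5,0.2,0,0],[-0.5,0.2,0,0],[-0.5,0.2,0,0],[-0.4,0.16,0,0],[-0.2,0.07,0,0],[0,0,0,0],[0,0,0,0],[0,0,0,0],[0,0,0,0]]]' 0
python3 - <<'E'
from h import *
snap('wrist','w2.png')
E
```

```text
clock: 4.98
tcp_pos: [0.5028, 0.2369, 0.257]
eef_rot: [-3.14, 0.0, 1.573]
contact_force: [-0.2, 0.5, -0.8]
grip_width: 0.0192
clock: 6.57
tcp_pos: [0.6094, -0.0299, 0.2573]
eef_rot: [-3.141, -0.001, 1.572]
contact_force: [1.0, -0.2, -2.0]
grip_width: 0.019
```

View pics/w2.png

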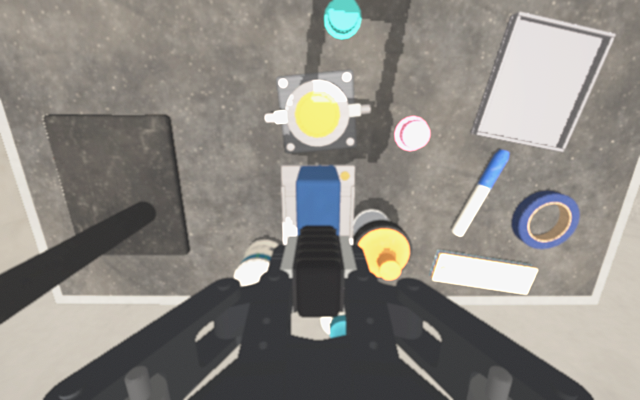

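Wrist view with the puller held: the cap is at (318,112), and the fork/arch is at (318,200), laterally almost in line. Next I'll compute the lateral offset from masks.

```bash
python3 - <<'E'
from h import *
s=env.state();P=np.array(s["tcp_pos"]);print(P,s["eef_rot"])
c=env.calibration('wrist');t=cv2.imread('pics/w2.png');hsv=cv2.cvtColor(t,cv2.COLOR_BGR2HSV)
def comp(lo,hi,b):
    x0,y0,x1,y1=b;m=np.zeros(t.shape[:2],np.uint8);m[y0:y1,x0:x1]=cv2.inRange(hsv,lo,hi)[y0:y1,x0:x1]
    n,l,st,ce=cv2.connectedComponentsWithStats(m);i=1+st[1:,4].argmax();return np.argwhere(l==i)[:,::-1].astype(np.float32),st[i],m
p,st,_=comp((20,80,90),(38,255,255),(280,75,360,150));(u,v),r=cv2.minEnclosingCircle(p);print('cap',st,u,v,r)
for z in(.101,.119): q=onz(c,u,v,z);print('cap at z',z,q.round(4),'rel tcp',(q-P).round(4))
hull=cv2.convexHull(p);e=cv2.fitEllipse(hull);print('ell',e,(onz(c,*e[0],.101)-P).round(4))
p,st,_=comp((100,100,30),(125,255,255),(285,160,355,240));print('blue',st)
# arch top at handle-25; rows edges
for row in(175,190,205,220):
    x=p[p[:,1]==row][:,0];a,b=onz(c,x.min()-.5,row,P[2]-.027),onz(c,x.max()+.5,row,P[2]-.027);print('arch',row,x.min(),x.max(),((a+b)/2-P).round(4),(b-a)[1].round(4))
for row in(180,200,220):
    g=t[row,260:380].astype(int).sum(1);print(row,(260+np.where(abs(np.diff(g))>90)[0]).tolist())
for row in(95,112,125):
    g=t[row,265:375].astype(int).sum(1);print('tin',row,(265+np.where(abs(np.diff(g))>90)[0]).tolist())
E
```

```text
[ 0.60948387 -0.02987015  0.25742783] [-3.14119271e+00 -3.57459788e-04  1.57241360e+00]
cap [ 295   92   45   46 1425] 316.51190185546875 114.03174591064453 22.974056243896484
cap at z 0.101 [ 0.5389 -0.0318  0.101 ] rel tcp [-0.0706 -0.0019 -0.1564]
cap at z 0.119 [ 0.5386 -0.0317  0.119 ] rel tcp [-0.0709 -0.0018 -0.1384]
ell ((316.8761901855469, 114.29155731201172), (44.18145751953125, 45.3492546081543), 151.54244995117188) [-0.0703 -0.0015 -0.1564]
blue [ 297  166   43   70 2479]
arch 175 299.0 336.0 [-0.041  -0.0006 -0.027 ] 0.0209
arch 190 297.0 339.0 [-0.0324 -0.0003 -0.027 ] 0.024
arch 205 297.0 338.0 [-0.0235 -0.0006 -0.027 ] 0.0239
arch 220 298.0 338.0 [-0.0144 -0.0003 -0.027 ] 0.0237
180 [280, 281, 295, 296, 338, 339, 353, 354]
200 [281, 295, 339, 340, 353, 354]
220 [281, 282, 295, 296, 339]
tin 95 [289, 344]
tin 112 [272, 273, 370]
tin 125 [346, 347]
```

Relative to the puller's mid-plane (arch at -0.5 mm), the cap is about 1.2 mm to -y. I'll back off to -x, shift sideways, go down to fork height, and check from the side.

```bash
python3 -m creep '[[[-0.03,-0.2,0,0],[0,-0.5,0,0],[0,-0.6,0,0],[0,-0.6,0,0],[0,-0.6,0,0],[0,-0.5,0,0],[0,-0.3,0,0],[0,-0.09,0,0],[0,0,0.2,0],[0,0,0.4,0],[0,0,0.5,0],[0,0,0.5,0],[0,0,0.4,0],[0,0,0.3,0],[0,0,0.12,0],[0,0,0,0],[0,0,0,0],[0,0,0,0]]]' 0
python3 - <<'E'
from h import *
print(env.state()["tcp_pos"])
c=env.calibration('scene');im=snap('scene','s2.png')
P=np.array(env.state()["tcp_pos"])
for n,p in(('tipL',P+[.028,.026,-.0662]),('tipR',P+[.028,-.026,-.0662]),('cap',(.539,-.032,.119)),('flangebot',(.539,-.032,.097))):print(n,proj(c,p))
cv2.imwrite('pics/s2c.png',cv2.resize(im[150:300,300:450,::-1],(600,600),interpolation=cv2.INTER_CUBIC))
E
```

```text
clock: 8.12
tcp_pos: [0.4754, -0.0323, 0.1615]
eef_rot: [3.14, 0.0, 1.571]
contact_force: [0.7, -0.3, -1.5]
grip_width: 0.0192
[ 0.47542167 -0.03225019  0.16152628]
tipL (np.float64(342.5098296794492), np.float64(225.76255208287972))
tipR (np.float64(364.48384069641753), np.float64(238.32042578433695))
cap (np.float64(368.1897868183696), np.float64(213.08365036834337))
flangebot (np.float64(367.31006905119074), np.float64(223.90855866289291))
```

View pics/s2c.png

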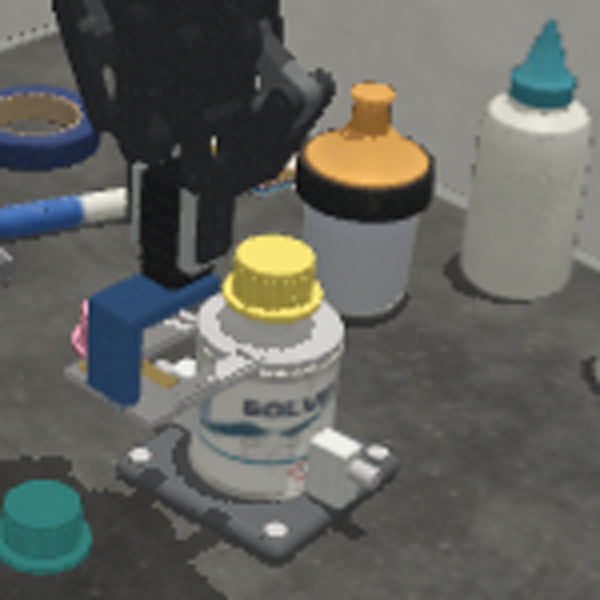

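The side view shows the fork level, with its tips at crop (262,352). The prediction was (258,353), so fork height agrees. I'll lower it slightly and creep in, watching force.

```bash
python3 -m creep '[[[0,0.1,0.02,0],[0,0.15,0,0],[0,0.15,0,0],[0,0.1,0,0],[0,0.06,0,0],[0,0,0,0],[0,0,0,0]]]' 0
python3 -m creep '[[[0,0.03,0,0],[0,0.03,0,0],[0,0,0,0],[0,0,0,0]]]' 0
```

```text
clock: 8.75
tcp_pos: [0.4967, -0.0321, 0.1598]
eef_rot: [-3.141, -0.0, 1.571]
contact_force: [-1.2, 0.4, -2.3]
grip_width: 0.0192
clock: 9.08
tcp_pos: [0.499, -0.0322, 0.1599]
eef_rot: [-3.142, 0.0, 1.571]
contact_force: [0.4, -0.0, -1.5]
grip_width: 0.0193
```

```bash
python3 -m creep '[[[0,0.04,0,0],[0,0.04,0,0],[0,0,0,0],[0,0,0,0]]]' 0; python3 -m creep '[[[0,0.04,0,0],[0,0.04,0,0],[0,0,0,0],[0,0,0,0]]]' 0
```

```text
clock: 9.42
tcp_pos: [0.5024, -0.0321, 0.1599]
eef_rot: [3.141, 0.0, 1.571]
contact_force: [0.3, 0.0, -0.7]
grip_width: 0.0193
clock: 9.75
tcp_pos: [0.5056, -0.0322, 0.1599]
eef_rot: [-3.142, 0.0, 1.571]
contact_force: [0.0, 0.2, -1.2]
grip_width: 0.0191
```

```bash
python3 -m creep '[[[0,0.04,-0.015,0],[0,0.04,0,0],[0,0,0,0],[0,0,0,0]]]' 0; python3 -m creep '[[[0,0.04,0,0],[0,0.04,0,0],[0,0,0,0],[0,0,0,0]]]' 0
```

```text
clock: 10.08
tcp_pos: [0.5088, -0.0322, 0.1605]
eef_rot: [3.141, 0.0, 1.571]
contact_force: [-0.2, 0.7, -1.6]
grip_width: 0.0194
clock: 10.42
tcp_pos: [0.512, -0.0322, 0.1605]
eef_rot: [3.142, 0.0, 1.571]
contact_force: [-0.6, -0.3, -0.4]
grip_width: 0.0191
```

```bash
python3 -m creep '[[[0,0.06,0,0],[0,0.06,0,0],[0,0.06,0,0],[0,0,0,0],[0,0,0,0]]]' 0; python3 -m creep '[[[0,0.04,0,0],[0,0.04,0,0],[0,0.04,0,0],[0,0,0,0],[0,0,0,0]]]' 0
```

```text
clock: 10.83
tcp_pos: [0.5193, -0.0322, 0.1605]
eef_rot: [3.142, 0.0, 1.571]
contact_force: [0.3, -0.5, -2.6]
grip_width: 0.0194
clock: 11.25
tcp_pos: [0.524, -0.0322, 0.1605]
eef_rot: [-3.142, 0.0, 1.571]
contact_force: [0.7, -0.3, -1.2]
grip_width: 0.0191
```

```bash
python3 -m creep '[[[0,0.03,0,0],[0,0.03,0,0],[0,0.02,0,0],[0,0,0,0],[0,0,0,0]]]' 0; python3 -m creep '[[[0,0.025,0,0],[0,0.025,0,0],[0,0,0,0],[0,0,0,0]]]' 0|sed -n 2,4p
```

```text
clock: 11.67
tcp_pos: [0.5271, -0.0321, 0.1605]
eef_rot: [-3.142, 0.0, 1.571]
contact_force: [-0.3, -1.2, -1.4]
grip_width: 0.0193
tcp_pos: [0.5291, -0.0321, 0.1605]
eef_rot: [3.142, 0.0, 1.571]
contact_force: [-0.6, 0.2, -1.7]
```

```bash
python3 -m creep '[[[0,0.02,0,0],[0,0,0,0],[0,0,0,0],[0,0,0,0]]]' 0|sed -n 2,4p; python3 -m creep '[[[0,0.02,0,0],[0,0,0,0],[0,0,0,0],[0,0,0,0]]]' 0|sed -n 2,4p
```

```text
tcp_pos: [0.5299, -0.0321, 0.1605]
eef_rot: [-3.142, -0.0, 1.571]
contact_force: [0.8, 0.9, -1.1]
tcp_pos: [0.5307, -0.0321, 0.1605]
eef_rot: [3.142, 0.0, 1.571]
contact_force: [0.2, -0.1, -2.2]
```

```bash
python3 -m creep '[[[0,0.02,0,0],[0,0,0,0],[0,0,0,0],[0,0,0,0]]]' 0|sed -n 2,4p
```

```text
tcp_pos: [0.5315, -0.0322, 0.1605]
eef_rot: [-3.142, 0.0, 1.571]
contact_force: [-0.0, -0.1, -2.0]
```

```bash
python3 -m creep '[[[0,0.02,0,0],[0,0,0,0],[0,0,0,0],[0,0,0,0]]]' 0|sed -n 2,4p
```

```text
tcp_pos: [0.5323, -0.0321, 0.1605]
eef_rot: [-3.142, -0.0, 1.571]
contact_force: [-0.4, -0.1, -1.1]
```

```bash
python3 -m creep '[[[0,0.02,0,0],[0,0,0,0],[0,0,0,0],[0,0,0,0]]]' 0|sed -n 2,4p
```

```text
tcp_pos: [0.5331, -0.0322, 0.1605]
eef_rot: [3.142, 0.0, 1.571]
contact_force: [-0.2, 0.4, -1.4]
```

```bash
python3 -m creep '[[[0,0.02,0,0],[0,0,0,0],[0,0,0,0],[0,0,0,0]]]' 0|sed -n 2,4p
```

```text
tcp_pos: [0.5339, -0.0322, 0.1605]
eef_rot: [-3.142, 0.0, 1.571]
contact_force: [-0.5, -0.2, -1.9]
```

```bash
python3 -m creep '[[[0,0.02,0,0],[0,0,0,0],[0,0,0,0],[0,0,0,0]]]' 0|sed -n 2,4p
```

```text
tcp_pos: [0.5347, -0.0321, 0.1605]
eef_rot: [3.142, 0.0, 1.571]
contact_force: [-0.9, -0.2, -1.3]
```

```bash
python3 -m creep '[[[0,0.015,0,0],[0,0,0,0],[0,0,0,0],[0,0,0,0]]]' 0|sed -n 2,4p
```

```text
tcp_pos: [0.5353, -0.0321, 0.1605]
eef_rot: [-3.142, 0.0, 1.571]
contact_force: [-0.3, -0.2, -1.2]
```

```bash
python3 -m creep '[[[0,0.02,0,0],[0,0,0,0],[0,0,0,0],[0,0,0,0]]]' 0|sed -n 2,4p
```

```text
tcp_pos: [0.5361, -0.0321, 0.1605]
eef_rot: [3.142, -0.0, 1.571]
contact_force: [-0.5, -0.2, -1.1]
```

```bash
python3 -m creep '[[[0,0.02,0,0],[0,0,0,0],[0,0,0,0],[0,0,0,0]]]' 0|sed -n 2,4p
```

```text
tcp_pos: [0.5364, -0.0321, 0.1603]
eef_rot: [-3.14, -0.0, 1.571]
contact_force: [-1.9, 0.4, -0.9]
```

Contact has started. I'll go on in 0.4 mm steps.

```bash
python3 -m creep '[[[0,0.01,0,0],[0,0,0,0],[0,0,0,0],[0,0,0,0]]]' 0|sed -n 2,4p; python3 -c "
from h import *
print(env.state()['contact_force'].round(1) if hasattr(env.state()['contact_force'],'round') else env.state()['contact_force'])"
```

```text
tcp_pos: [0.5366, -0.0321, 0.1603]
eef_rot: [-3.14, -0.0, 1.571]
contact_force: [-2.7, -0.2, 0.7]
[-2.7 -0.2  0.7]
```

```bash
python3 -m creep '[[[0,0.01,0,0],[0,0,0,0],[0,0,0,0],[0,0,0,0]]]' 0|sed -n 2,4p; python3 -m creep '[[[0,0,0,0],[0,0,0,0]]]' 0|sed -n 4p
```

```text
tcp_pos: [0.5368, -0.0321, 0.1602]
eef_rot: [-3.139, -0.0, 1.571]
contact_force: [-6.1, -0.5, 0.2]
contact_force: [-5.1, -1.0, 0.9]
```

The push reads 5–6 N, seated. I'll hold a moment more, ease off slightly, then pull straight up.

```bash
python3 -m creep '[[[0,0,0,0],[0,0,0,0],[0,0,0,0]]]' 0|sed -n 4p; python3 -m creep '[[[0,-0.02,0,0],[0,0,0,0],[0,0,-0.04,0],[0,0,-0.04,0],[0,0,-0.03,0],[0,0,-0.02,0],[0,0,0,0],[0,0,0,0]]]' 0|sed -n 2,5p; python3 -m creep '[[[0,0,-0.02,0],[0,0,-0.02,0],[0,0,-0.02,0],[0,0,0,0],[0,0,0,0]]]' 0|sed -n 2,5p
```

```text
contact_force: [-6.1, -0.2, 1.2]
tcp_pos: [0.5366, -0.032, 0.1656]
eef_rot: [-3.141, -0.0, 1.571]
contact_force: [-3.6, 0.4, -2.4]
grip_width: 0.0196
tcp_pos: [0.5364, -0.032, 0.1668]
eef_rot: [-3.14, -0.0, 1.571]
contact_force: [-0.4, -0.2, -14.4]
grip_width: 0.0189
```

```bash
python3 -m creep '[[[0,0,-0.02,0],[0,0,-0.02,0],[0,0,-0.02,0],[0,0,-0.02,0],[0,0,0,0],[0,0,0,0]]]' 0|sed -n 2,5p
```

```text
tcp_pos: [0.5366, -0.0322, 0.1725]
eef_rot: [-3.141, 0.0, 1.571]
contact_force: [-4.8, 0.6, -3.9]
grip_width: 0.0193
```

```bash
python3 -m creep '[[[0,-0.012,0,0],[0,0,-0.05,0],[0,0,-0.1,0],[0,0,-0.1,0],[0,0,-0.1,0],[0,0,-0.1,0],[0,0,0,0]]]' 0|sed -n 2,5p;  python3 -m creep '[[[0,0,-0.15,0],[0,0,-0.2,0],[0,0,-0.3,0],[0,0,-0.3,0],[0,0,-0.3,0],[0,0,-0.3,0],[0,0,-0.2,0],[0,0,-0.1,0],[0,0,0,0],[0,0,0,0],[0,0,0,0]]]' 0|sed -n 2,5p
python3 - <<'E'
from h import *
im=snap('scene','s3.png')
c=env.calibration('scene');P=np.array(env.state()["tcp_pos"]);u,v=map(int,proj(c,P-[0,0,.05]))
cv2.imwrite('pics/s3c.png',cv2.resize(im[max(v-70,0):v+80,u-75:u+75,::-1],(600,600),interpolation=cv2.INTER_CUBIC))
E
```

```text
tcp_pos: [0.5403, -0.0326, 0.1922]
eef_rot: [3.131, 0.001, 1.571]
contact_force: [0.3, -0.3, -0.6]
grip_width: 0.019
tcp_pos: [0.5358, -0.0321, 0.2624]
eef_rot: [-3.14, -0.0, 1.571]
contact_force: [-0.9, 0.5, -2.5]
grip_width: 0.0193
```

View pics/s3c.png

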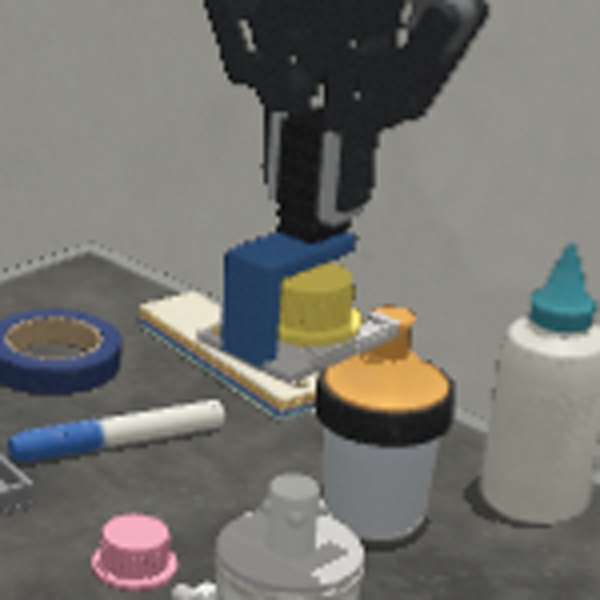

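The crop shows the cap lying level on the fork at (318,300) and the neck of the tin bare at (295,500). Next is the carry to the tray.

```bash
python3 -m creep '[[[0.1,0,0,0],[0.2,0,0,0],[0.3,0,0,0],[0.4,0,0,0],[0.48,-0.07,0,0],[0.48,-0.07,0,0],[0.48,-0.07,0,0],[0.48,-0.07,0,0],[0.48,-0.07,0,0],[0.48,-0.07,0,0],[0.48,-0.07,0,0],[0.48,-0.07,0,0],[0.48,-0.07,0,0],[0.48,-0.07,0,0],[0.4,0,0,0],[0.3,0,0,0],[0.2,0,0,0],[0.1,0,0,0],[0,0,0,0],[0,0,0,0]]]' 0|sed -n 2,5p;  python3 -m creep '[[[0,0,0.1,0],[0,0,0.2,0],[0,0,0.3,0],[0,0,0.4,0],[0,0,0.4,0],[0,0,0.4,0],[0,0,0.4,0],[0,0,0.4,0],[0,0,0.4,0],[0,0,0.4,0],[0,0,0.4,0],[0,0,0.3,0],[0,0,0.2,0],[0,0,0.1,0],[0,0,0,0],[0,0,0,0],[0,0,0,0]]]' 0
python3 - <<'E'
from h import *
im=snap('scene','s4.png')
cv2.imwrite('pics/s4c.png',cv2.resize(im[130:250,200:320,::-1],(600,600),interpolation=cv2.INTER_CUBIC))
E
```

```text
tcp_pos: [0.5083, 0.2396, 0.2631]
eef_rot: [-3.141, 0.001, 1.571]
contact_force: [0.0, 0.0, -1.8]
grip_width: 0.0198
clock: 22.63
tcp_pos: [0.5092, 0.2402, 0.0882]
eef_rot: [3.14, -0.001, 1.571]
contact_force: [-0.1, 0.2, -1.7]
grip_width: 0.0193
```

View pics/s4c.png

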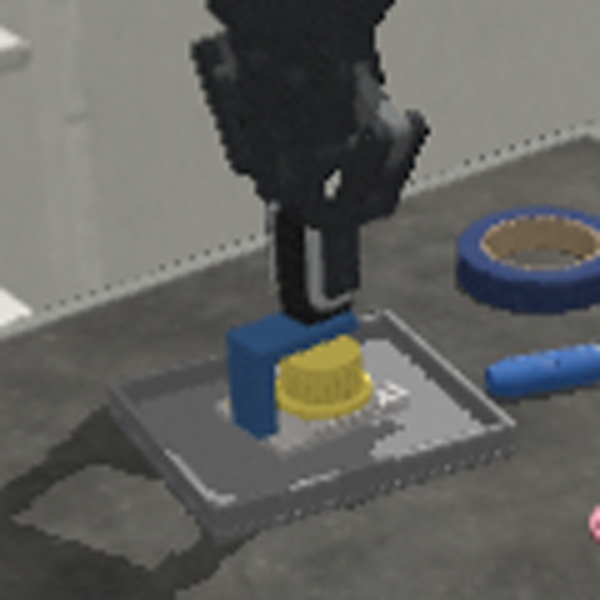

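The cap is still on the fork and the puller is inside the tray walls. I'll lower it by feel.

```bash
python3 -m creep '[[[0,0,0.05,0],[0,0,0.06,0],[0,0,0.05,0],[0,0,0.04,0],[0,0,0,0],[0,0,0,0]]]' 0|sed -n 2,4p;python3 -m creep '[[[0,0,0.02,0],[0,0,0.02,0],[0,0,0,0],[0,0,0,0]]]' 0|sed -n 2,4p
```

```text
tcp_pos: [0.5081, 0.2398, 0.079]
eef_rot: [-3.141, 0.0, 1.571]
contact_force: [-0.2, -0.6, -1.6]
tcp_pos: [0.5085, 0.2399, 0.078]
eef_rot: [3.141, -0.0, 1.571]
contact_force: [-0.9, -1.2, 0.1]
```

```bash
python3 -m creep '[[[0,0,0.015,0],[0,0,0,0],[0,0,0,0],[0,0,0,0]]]' 0|sed -n 2,4p
```

```text
tcp_pos: [0.5086, 0.2399, 0.078]
eef_rot: [3.141, -0.0, 1.571]
contact_force: [-2.0, -1.7, 6.2]
```

```bash
python3 -m creep '[[[0,0,0,0],[0,0,0,0],[0,0,0,0],[0,0,0,0],[0,0,0,0],[0,0,0,0],[0,0,0,0],[0,0,0,0],[0,0,0,0],[0,0,0,0]]]' 70|sed -n 2,5p; python3 -m creep '[[[0,0,-0.1,0],[0,0,-0.3,0],[0,0,-0.5,0],[0,0,-0.6,0],[0,0,-0.6,0],[0,0,-0.6,0],[0,0,-0.6,0],[0,0,-0.5,0],[0,0,-0.3,0],[0,0,0,0],[0,0,0,0],[0,0,0,0],[0,0,0,0]]]' 70
python3 - <<'E'
from h import *
w=snap('wrist','w5.png');im=snap('scene','s5.png')
a=cv2.resize(im[130:250,200:320,::-1],(400,400),interpolation=cv2.INTER_CUBIC);b=cv2.resize(w[80:220,250:390,::-1],(400,400),interpolation=cv2.INTER_CUBIC)
cv2.imwrite('pics/f5.png',np.hstack([a,b]))
E
```

```text
tcp_pos: [0.5084, 0.2399, 0.0771]
eef_rot: [3.142, -0.0, 1.571]
contact_force: [-0.2, -0.0, 0.5]
grip_width: 0.0704
clock: 25.77
tcp_pos: [0.5071, 0.2394, 0.2392]
eef_rot: [-3.138, 0.001, 1.571]
contact_force: [0.4, -0.2, 0.3]
grip_width: 0.0701
```

View pics/f5.png

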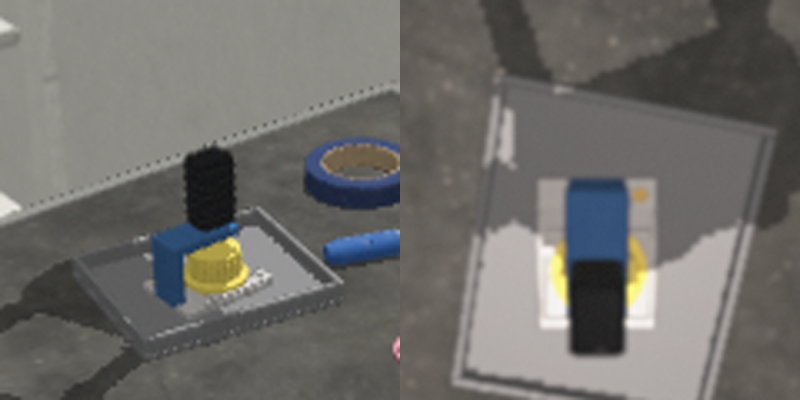

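The puller stands upright on the tray floor, inside the walls. The cap lies level on its fork, and the open gripper is well clear. Handing in.

```bash
python3 -c "
from h import *
print(env.state()['clock'],env.sign_off())"
```

```text
the job is handed in; nothing more can be done
25.8667 None
```

The job is done and handed in at 25.9 s. The puller stands in the tray with the yellow cap on its fork, and the gripper has let go. No verdict was reported, so all of this is from my own readings.

- **Seating:** I took the puller by its black handle and slid the fork in by feel. The stop met the neck, and I held a push that read 5.1–6.1 N.
- **Pull:** I eased the push off and pulled straight up. The highest reading I saw was about 14 N before the cap popped. A 4.8 N sideways load showed just after that, so I backed off about 0.5 mm before lifting on. As the cap cleared the neck, the wrist pose shifted for a moment (up to about 4 mm and 0.01 rad), then settled.
- **Last checks:** The final side and overhead pictures show the puller upright on the tray floor inside the walls and the cap level on the fork. The gripper was open to 70 mm, about 16 cm above where it let go.
- **Limits of the checks:** Forces were read only at the end of each move, so brief peaks in between were not seen. I had no direct reading of the contact between puller and neck.
- **Bystanders:** I moved nothing near them on purpose. In the last pictures I looked only at the tray area, and did not measure the cup, tape, air cap and marker again.

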